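# Let the dowels out of the chute

## Robot

A 6-joint arm with a two-finger parallel gripper is mounted at the origin on the work surface. World frame = base frame: x ahead of the robot, y to its left, z up, the work surface at z = 0. Lengths are in m, angles in rad, forces in N, time in s.
With the tool pointing down it reaches from about 0.375 to 0.9 m from the base axis. Payload 3.1 kg.
Tool frame: the origin (TCP) lies on the centre line of the jaws, within the pads' length; the fingertips stand 8 mm ahead of it and the grasp point (between the pads) lies 11 mm behind it (robot.tip_extent is the distance from the TCP to the fingertips, in m); y points along the fingers, z is the direction in which the jaws open and shut, and the axes are right-handed (so a half turn about y gives the same grasp; the last joint's range is limited). The gripper opens to 87 mm and grips with 3 to 60 N. Pads are 19 mm wide; open, the fingers measure 117 mm over their backs; the gripper's body (75 mm by 190 mm) begins 51 mm behind the grasp point.
Start: joints at [1.073, 0.527, 1.433, -0, 1.181, -0.178], TCP at [0.196, 0.593, 0.231] pointing down, gripper open.
Joint ranges: [-3.08, 3.08], [-0.75, 2.2], [0.22, 2.44], [-1.43, 4.57], [0, 2.65], [-2.85, 2.85]. Speed limits (rad/s): [2.79, 2.79, 3.14, 3.14, 3.14, 3.14].

## Interface

Orientations are given as a unit quaternion [x, y, z, w].
In Python, from rig import robot gives the robot as it stands.
- The arm moves only by the shell command python3 -m crank 'ROWS' [FORCE]. ROWS is JSON, a list that holds one entry, the list of rows, each a list of 7 numbers: the turn, a rotation vector about the tool's x, y, z in degrees, then the shift along the tool's x, y, z in m, then the opening in per cent of the stroke, from 0 (shut) to 100 (fully open). In form: [[[ax, ay, az, dx, dy, dz, gripper], ...]]. A call has exactly 5 rows; each row shifts and turns the commanded pose from where the row before left it, along the tool's axes as they then stand; what a row does not reach is not made up. A row lasts 1/8 s, in which the tool goes at most 62.5 mm and 10.7 degrees, less where a joint would pass 70% of its speed; a pose out of reach is approached as far as the arm can. A call with a gripper value outside its range is refused whole. The fingers move at their own pace and stop on an object; FORCE is the grip in N (left out, the last holds). Time passes only in rows, so rows that do not move let the fingers close, or fill a call up. It gives the time, the measured TCP pose, the force and the opening at its end, in the units of the state.
- robot.get_obs(): the state, without advancing time (a new reading comes with each control period).
- robot.camera(name): name is "side" or "top" or "wrist"; returns a dict with "img" (384x512x3 uint8, red, green, blue), "K" (3x3 intrinsics, pixels), "dist_coeffs" ([k1, k2, p1, p2, k3] as OpenCV has them; the pictures are not rectified), "R" (3x3) and "t" (3): a world point X has camera coordinates R X + t; the wrist camera has in their place "T_tool_cam" (4x4, takes a point from camera to tool coordinates, whose origin is the TCP and whose axes are the tool frame's). Camera axes: x right, y down, z forward; pixel columns grow to the right and rows downward; lengths in m; the calibration is good to about 2 mm. A picture is of the moment at which its call begins: read the wrist's pose just before it. There is no depth.
- robot.hand_in(): hands the job in, once; it reports no verdict.
Trained networks look in a picture, given as the dict that the camera call returned (one of the last four; its "shot" number tells which), for a name from the list of things; names that differ only in an ending like _2 or _b are one class to them, and where a whole thing is asked for, a point or a joint stands for the part that bears it (a point fixed in the world has none). Each returns a list of dicts, best first, with "conf" (0 to 1); they miss things now and then, are a little off and sometimes report something else, mostly with a low value. They report only what shows in the picture. A call takes as long as a camera call. They do not tell look-alikes from the thing itself.
- robot.spot_in(picture, thing): "at" ([row, column] in pixels, amid what is visible of it).
The state is a dict: "time": time; "q": joint angles; "joint_velocities": joint speeds; "joint_torque": joint torques, N m; "position": TCP position; "tool_rot": TCP orientation; "ft_force": force on the tool from outside, world axes, zero at the start; "moment": the same for the moment, N m; "grip_width": finger opening in m.
Only numpy, scipy, OpenCV 4.12 (cv2) and the standard library are available. Lean on these libraries where they do the work, as an engineer would, in place of code of your own. Each camera call takes 0.05 s, during which the arm holds its last target.

## Task

Press the red pad on the long end of the chute's lever down with the fingertips to raise the heavy steel gate, and keep it down until all three wooden dowels have rolled into the blue-lined tray. Then let the lever come up gently, so that the gate closes without slamming. Touch neither the gate nor the dowels, and leave the glue bottle, sanding block and wax jar where they stand.

Things in the scene. Friction and masses are not known exactly. Their poses are not given: they have to be found in the camera images.
- chute: Plywood dowel chute fixed to the bench, base 500 x 250 mm. Origin at bench height on its centre line; x points downhill (the way dowels roll), z up. 126 mm wide ramp (22 degrees) from x = -150 to 22 mm, then the tray. The lever lies along x at y = -104 mm, pivot at x = 60 mm, 126 mm up, in a blue fork 146 mm tall. The gate's top is 143 mm up, about 185 mm when open.
- tray_floor (a point): Centre of the tray's blue floor, 18 mm above the bench. Inside, the tray is 126 mm wide (y) and reaches from x = 22 to 145 mm in the chute's frame; its side walls end 55 mm and its end wall 72 mm above the bench.
- lever (a joint): Lever angle in rad: 0 = at rest with the long end up, 0.40 = fully down on its stop. Aluminium bar 22 mm wide, 14 mm thick; the pad is 195 mm from the pivot, the gate's pin 70 mm on the other side. Pressing takes about 2 to 6 N; no spring or latch: the gate's weight brings it back up when let go.
- lever_bar: The lever's bar with its red pad; origin at the pivot, y along the pivot axis, x along the chute's x at lever angle 0 (turned nose-down by the lever angle).
- pad (a point): Centre of the top of the red pad (52 x 42 mm) at the lever's long end: the place to press. At rest 177 mm above the bench, sloping 0.2 rad (higher towards the free end); fully down 100 mm, sloping 0.2 rad the other way. The way down is almost straight: it shifts less than 8 mm along the chute's x.
- gate (a joint): Opening angle of the gate in rad, 0 = closed, about 0.35 when the lever is fully down; above 0.2 the dowels pass beneath.
- gate_flap: Heavy steel gate flap (about 1.6 kg, 146 mm wide, 98 mm long, with a window and a yellow bar on top), hinged on its uphill edge; a side pin rests above the lever's short end and a lip hangs down in front of the dowels. Origin on the hinge axis, 125 mm above the bench, at x = -90 mm of the chute.
- gate_lip (a point): Middle of the lower edge of the gate's lip, 7 mm above the ramp when closed.
- dowel0: Wooden dowel, 22 mm thick, 120 mm long, lying across the ramp behind the gate (dowel0 lowest, dowel2 highest). It rolls: use point dowel0_center for its place.
- dowel1: Wooden dowel, 22 mm thick, 120 mm long, lying across the ramp behind the gate (dowel0 lowest, dowel2 highest). It rolls: use point dowel1_center for its place.
- dowel2: Wooden dowel, 22 mm thick, 120 mm long, lying across the ramp behind the gate (dowel0 lowest, dowel2 highest). It rolls: use point dowel2_center for its place.
- dowel0_center (a point): Centre of dowel0.
- dowel1_center (a point): Centre of dowel1.
- dowel2_center (a point): Centre of dowel2.
- glue: White glue bottle with a red cap, standing, 54 mm thick, 140 mm tall; origin at the centre of its foot. A bystander.
- sanding_block: Cork sanding block 100 x 50 x 35 mm, lying; origin at the centre of its underside. A bystander.
- wax_jar: Amber wax jar with a yellow lid, 60 mm thick, 60 mm tall; origin at the centre of its foot. A bystander.
There are look-alikes about, which are no part of the job. What is shaped like the dowel2 but green is not meant.

How it is judged:
On the way:
1. the gate is raised by fingertips pressing on the lever (value of joint gate above 0.18 rad and contact force between the fingers and lever_bar above 0.5 N), for 0.2 s.
At the end, for the whole second after the job is handed in: All three dowels lie at rest (under 30 mm/s) in the tray, the gate is closed and the lever back up (each within 0.03 rad), and the bystanders are within 20 mm of where they stood (x of dowel0_center in the frame of chute between 0.028 and 0.146 m and y of dowel0_center in the frame of chute between -0.04 and 0.04 m and z of dowel0_center in the frame of chute between 0.02 and 0.06 m and linear speed of each of dowel0, dowel1, dowel2 below 0.03 m/s and x of dowel1_center in the frame of chute between 0.028 and 0.146 m and y of dowel1_center in the frame of chute between -0.04 and 0.04 m and z of dowel1_center in the frame of chute between 0.02 and 0.06 m and x of dowel2_center in the frame of chute between 0.028 and 0.146 m and y of dowel2_center in the frame of chute between -0.04 and 0.04 m and z of dowel2_center in the frame of chute between 0.02 and 0.06 m and value of joint each of gate, lever below 0.03 rad and distance of each of glue, sanding_block, wax_jar from where it was at the start of the episode below 0.02 m); the robot touches nothing.
It fails at once if the robot touched the gate (over 0.5 N) (contact force between any of the fingers, the arm and gate_flap above 0.5 N).
It fails at once if the robot touched a dowel (over 0.5 N) (contact force between any of the fingers, the arm and dowel0 above 0.5 N or contact force between any of the fingers, the arm and dowel1 above 0.5 N or contact force between any of the fingers, the arm and dowel2 above 0.5 N).
It fails at once if the gate slammed (closing faster than 1.5 rad/s) (velocity of joint gate below -1.5 rad/s).
It fails at once if a bystander was pushed, lifted or knocked over (distance of any of glue, sanding_block, wax_jar from where it was at the start of the episode above 0.03 m or angle between any of glue, sanding_block, wax_jar's own z axis and vertical above 0.4 rad).
It also fails if it takes over 32 s, if anything falls off the work surface, if the arm or the gripper's body presses on something with over 40 N, if the wrist force passes 120 N, or if a joint passes its speed limit or range.

## Working session

There is one attempt and no reset: what is moved stays moved. The work goes in short steps, Python scripts to look and compute and a shell command to move; the robot and the scene stay as the last step left them, time stands still between calls to the robot, and variables do not carry over. Pictures are saved under pics/ and viewed, and the job is handed in when it is done.

```bash
ls; mkdir -p pics; python3 - <<'E'
from rig import robot
import cv2
o=robot.get_obs();print({k:o[k] for k in('time','position','tool_rot','ft_force','grip_width')})
for n in('side','top'):
    p=robot.camera(n);cv2.imwrite(f'pics/{n}0.png',p['img'][:,:,::-1])
    print(n,p['K'],p['dist_coeffs'],p['R'],p['t'])
    for th in('pad','chute','lever_bar','gate_flap','tray_floor','dowel0','glue','sanding_block','wax_jar'):
        print(th,[(round(d['conf'],2),[round(float(v)) for v in d['at']]) for d in robot.spot_in(p,th)][:4])
print(robot.get_obs()['time'])
E
```

```text
pics
{'time': 0.0, 'position': array([0.19610488, 0.59266248, 0.22955701]), 'tool_rot': array([ 0.698823  , -0.11285488,  0.11232629, -0.69734711]), 'ft_force': array([0.21869728, 0.1912546 , 0.56108952]), 'grip_width': 0.08682479009314624}
side [[467.66812311   0.         254.50633622]
 [  0.         467.66812311 193.95925056]
 [  0.           0.           1.        ]] [0.00199502 0.         0.         0.         0.        ] [[-0.89259234 -0.45062185 -0.01479401]
 [-0.3376334   0.6898105  -0.64044139]
 [ 0.29880195 -0.56665812 -0.76786455]] [0.5921765  0.23677432 0.96535693]
pad [(0.66, [159, 318]), (0.43, [221, 260])]
chute [(0.94, [220, 258]), (0.42, [227, 336])]
lever_bar [(0.61, [157, 318]), (0.47, [131, 350])]
gate_flap [(0.95, [205, 239])]
tray_floor [(0.79, [219, 258])]
dowel0 [(0.83, [181, 184]), (0.77, [342, 215]), (0.58, [208, 236]), (0.4, [218, 259])]
glue [(0.95, [185, 366])]
sanding_block [(0.74, [132, 353])]
wax_jar [(0.62, [226, 336]), (0.19, [205, 235])]
top [[388.05690722   0.         261.40902308]
 [  0.         388.05690722 193.32251769]
 [  0.           0.           1.        ]] [-0.01626114  0.          0.          0.          0.        ] [[-0.00313794 -0.99990236  0.01361709]
 [-0.98847085  0.00104013 -0.15140774]
 [ 0.1513788  -0.01393521 -0.98837759]] [0.0640381  0.64060872 0.965717  ]
pad [(0.83, [231, 320])]
chute [(0.61, [204, 281])]
lever_bar [(0.88, [231, 325])]
gate_flap [(0.94, [185, 245])]
tray_floor [(0.92, [204, 281])]
dowel0 [(0.84, [186, 234]), (0.76, [187, 242]), (0.53, [124, 269])]
glue [(0.57, [283, 334])]
sanding_block [(0.79, [236, 404])]
wax_jar [(0.8, [267, 281])]
1.0
```

View pics/side0.png

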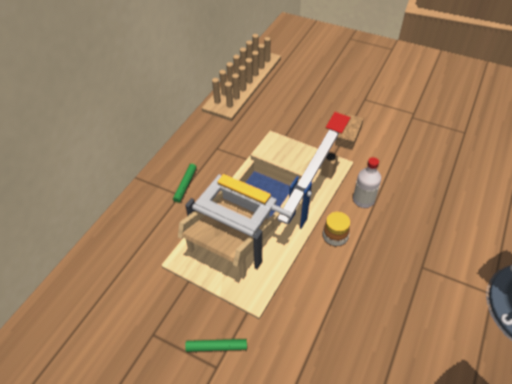

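View pics/top0.png

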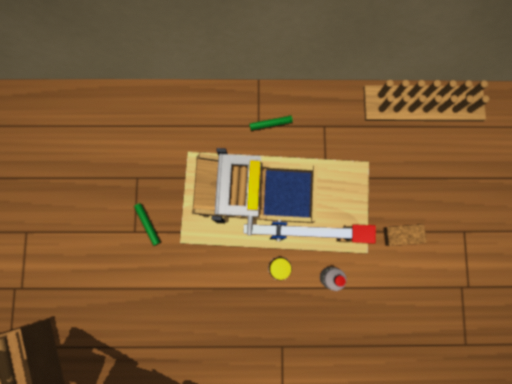

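```bash
python3 - <<'E'
import cv2
a=cv2.imread('pics/top0.png')[130:330,180:430];cv2.imwrite('pics/topc.png',cv2.resize(a,None,fx=3,fy=3,interpolation=2)[:600,:800])
a=cv2.imread('pics/side0.png')[110:300,160:400];cv2.imwrite('pics/sidec.png',cv2.resize(a,None,fx=3,fy=3,interpolation=2)[:600,:800])
E
```

```text
(no output)
```

View pics/topc.png

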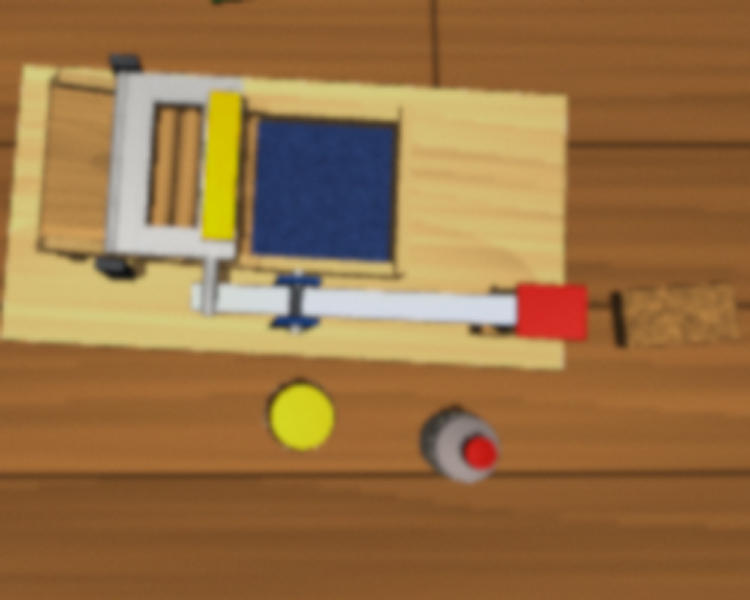

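View pics/sidec.png

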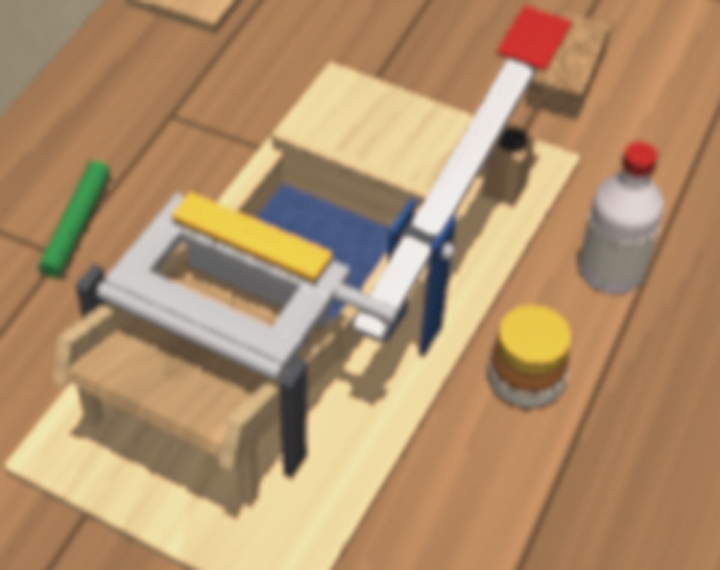

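```bash
cat > h.py <<'E'
import numpy as np,cv2
CAM={'side':dict(K=np.array([[467.66812311,0,254.50633622],[0,467.66812311,193.95925056],[0,0,1]]),d=np.array([0.00199502,0,0,0,0]),R=np.array([[-0.89259234,-0.45062185,-0.01479401],[-0.3376334,0.6898105,-0.64044139],[0.29880195,-0.56665812,-0.76786455]]),t=np.array([0.5921765,0.23677432,0.96535693])),
'top':dict(K=np.array([[388.05690722,0,261.40902308],[0,388.05690722,193.32251769],[0,0,1]]),d=np.array([-0.01626114,0,0,0,0]),R=np.array([[-0.00313794,-0.99990236,0.01361709],[-0.98847085,0.00104013,-0.15140774],[0.1513788,-0.01393521,-0.98837759]]),t=np.array([0.0640381,0.64060872,0.965717]))}
def ray(n,rc):
    c=CAM[n];u=cv2.undistortPoints(np.array([[[rc[1],rc[0]]]],float),c['K'],c['d'])[0,0]
    return -c['R'].T@c['t'],c['R'].T@np.array([u[0],u[1],1])
def onz(n,rc,z):
    o,d=ray(n,rc);return o+d*(z-o[2])/d[2]
def tri(*a):
    A=0;b=0
    for n,rc in a:
        o,d=ray(n,rc);d=d/np.linalg.norm(d);P=np.eye(3)-np.outer(d,d);A=A+P;b=b+P@o
    return np.linalg.solve(A,b)
def proj(n,X):
    c=CAM[n];p=cv2.projectPoints(np.atleast_2d(np.array(X,float)),cv2.Rodrigues(c['R'])[0],c['t'],c['K'],c['d'])[0][:,0];return p[:,::-1]
E
python3 - <<'E'
from h import *
from scipy.optimize import least_squares
np.set_printoptions(precision=4,suppress=True)
def red(n):
    im=cv2.imread(f'pics/{n}0.png').astype(int);m=((im[:,:,2]>140)&(im[:,:,1]<70)&(im[:,:,0]<70)).astype(np.uint8)
    k,l,s,c=cv2.connectedComponentsWithStats(m);i=1+s[1:,4].argmax();print(n,s[i],c[i]);return c[i][::-1]
rt,rs=red('top'),red('side')
pad=tri(('top',rt),('side',rs));print('pad tri',pad,onz('top',rt,.175),onz('side',rs,.175))
pt=np.array([[152,188],[161.7,369],[252.7,367.7],[243.3,180.7]])
for z in(.0,.012,.018):
    P=[onz('top',p,z)for p in pt];print(z,np.array(P)[:,:2].tolist(),[round(float(np.linalg.norm(P[i]-P[(i+1)%4])),4)for i in range(4)])
# tray floor
print('tray',onz('top',[130+187/3,180+325/3],.018))
# fork pivot / yellow
for n,rc in(('glue',[267,0]),):pass
print('jar',onz('top',[130+416/3,180+302/3],.06),'cap',onz('top',[130+452/3,180+481/3],.14))
E
```

```text
top [352 225  24  19 402] [364.102  233.5423]
side [327 113  22  20 272] [337.5257 122.1691]
pad tri [ 0.5294 -0.1686  0.1699] [ 0.5292 -0.1672  0.175 ] [ 0.5278 -0.163   0.175 ]
0.0 [[0.7645530264477809, 0.26570059825805714], [0.7370365380416339, -0.23831161457241906], [0.48622004098337757, -0.22349750490194326], [0.5128093613084723, 0.27885649100646853]] [0.5048, 0.2513, 0.5031, 0.2521]
0.012 [[0.7613855292560869, 0.26354325896894465], [0.7341833311741347, -0.23471218143365108], [0.4862316327417168, -0.22006727690528022], [0.5125172527551386, 0.2765488865477625]] [0.499, 0.2484, 0.4973, 0.2492]
0.018 [[0.75980178066024, 0.26246458932438843], [0.7327567277403851, -0.2329124648642671], [0.4862374286208864, -0.21835216290694864], [0.5123711984784718, 0.2753950843184095]] [0.4961, 0.2469, 0.4944, 0.2478]
tray [ 0.648  -0.0103  0.018 ]
jar [0.4475 0.0151 0.06  ] cap [ 0.4229 -0.1173  0.14  ]
```

```bash
python3 - <<'E'
from rig import robot
from scipy.spatial.transform import Rotation as R
import numpy as np
np.set_printoptions(precision=4,suppress=True)
o=robot.get_obs();r=R.from_quat(o['tool_rot']);M=r.as_matrix();print(M)
# target: tool z along world +/-x or y, tool y down
for zz in([1,0,0],[-1,0,0],[0,1,0],[0,-1,0]):
    y=np.array([0,0,-1.]);z=np.array(zz,float);x=np.cross(y,z);T=np.c_[x,y,z]
    print(zz,'x axis',x,np.degrees((r.inv()*R.from_matrix(T)).as_rotvec()))
E
```

```text
[[ 0.9493 -0.      0.3144]
 [-0.3144 -0.      0.9493]
 [-0.     -1.     -0.    ]]
[1, 0, 0] x axis [ 0. -1.  0.] [ 0.0025 71.674   0.0002]
[-1, 0, 0] x axis [0. 1. 0.] [   0.0002 -108.326    -0.0027]
[0, 1, 0] x axis [ 1. -0.  0.] [  0.0018 -18.326   -0.0015]
[0, -1, 0] x axis [-1. -0. -0.] [  0.0021 161.674    0.0025]
```

```bash
python3 -m crank '[[[0,-9.16,0,0,-0.025,0,0],[0,-9.16,0,0,-0.025,0,0],[0,0,0,0.024,0,-0.054,0],[0,0,0,0.024,0,-0.054,0],[0,0,0,0.024,0,-0.054,0]]]' 20; python3 -m crank '[[[0,0,0,0.024,0,-0.054,0],[0,0,0,0.024,0,-0.054,0],[0,0,0,0.024,0,-0.054,0],[0,0,0,0.024,0,-0.054,0],[0,0,0,0.024,0,-0.054,0]]]'
```

```text
time: 1.62
position: [0.2689, 0.4299, 0.2807]
tool_rot: [-0.707, -0.001, 0.0, 0.707]
ft_force: [1.3, -0.3, -0.2]
grip_width: 0.0444
time: 2.25
position: [0.3892, 0.1596, 0.281]
tool_rot: [-0.707, -0.001, -0.0, 0.707]
ft_force: [1.2, 0.7, 0.8]
grip_width: 0.0014
```

```bash
python3 -m crank '[[[0,0,0,0.024,0,-0.054,0],[0,0,0,0.024,0,-0.054,0],[0,0,0,0.024,0,-0.054,0],[0,0,0,0.024,0,-0.054,0],[0,0,0,0.024,0,-0.054,0]]]'; python3 -m crank '[[[0,0,0,0.01,0,-0.03,0],[0,0,0,0.01,0.0,-0.028,0],[0,0,0,0,0.02,0,0],[0,0,0,0,0.02,0,0],[0,0,0,0,0,0,0]]]'
python3 - <<'E'
from rig import robot
import cv2
for n in('side','wrist','top'):
    p=robot.camera(n);im=p['img'][:,:,::-1]
    cv2.imwrite(f'pics/{n}1.png',im)
a=cv2.imread('pics/side1.png')[60:260,200:420];b=cv2.imread('pics/wrist1.png')
cv2.imwrite('pics/s1c.png',cv2.resize(a,None,fx=3,fy=3)[:600,:800])
E
```

```text
time: 2.88
position: [0.509, -0.1107, 0.2808]
tool_rot: [-0.707, -0.0, -0.001, 0.707]
ft_force: [1.5, 0.0, 0.3]
grip_width: 0.0005
time: 3.5
position: [0.5273, -0.1663, 0.2392]
tool_rot: [-0.706, 0.001, 0.001, 0.708]
ft_force: [0.9, 0.2, 0.5]
grip_width: 0.0005
```

View pics/s1c.png

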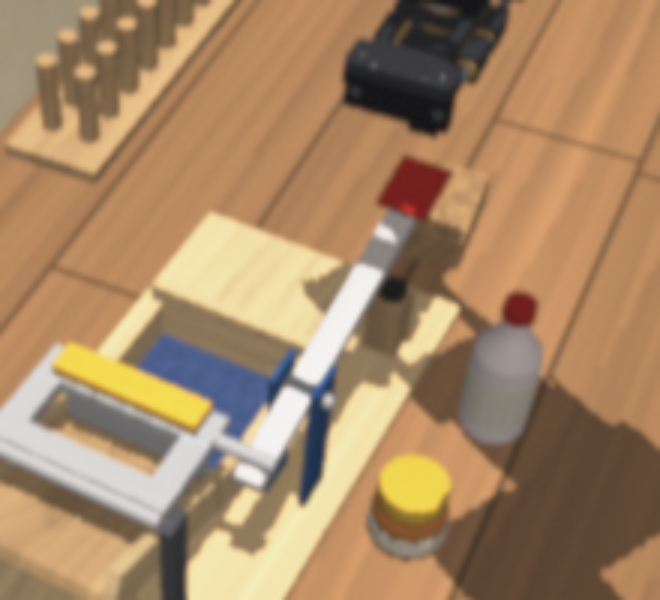

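View pics/wrist1.png

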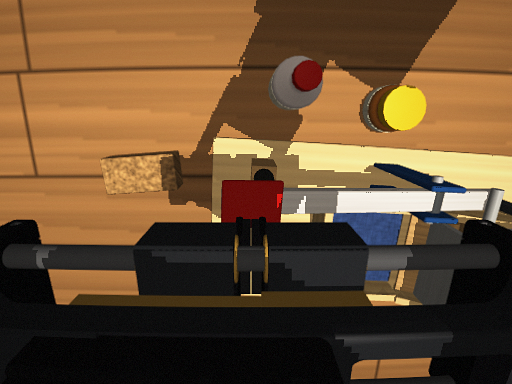

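View pics/top1.png

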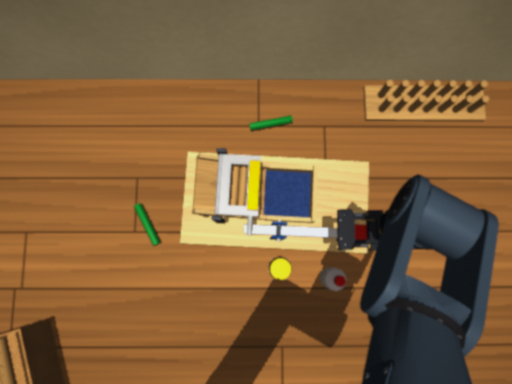

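```bash
python3 - <<'E'
from h import *
from rig import robot
from scipy.spatial.transform import Rotation as Rr
np.set_printoptions(precision=4,suppress=True)
o=robot.get_obs();print(o['position'],o['q'],o['time'])
tip=o['position']-[0,0,.008]
for n in('top','side'):print(n,proj(n,[tip,o['position'],o['position']+[0,0,.08],[.529,-.168,.174]]))
p=robot.camera('wrist');T=p['T_tool_cam'];print(T,p['dist_coeffs'])
M=Rr.from_quat(o['tool_rot']).as_matrix()
Tc=np.linalg.inv(T)
X=np.array([[.529,-.168,.174]])-o['position'];X=X@M
X=np.vstack([X,[[0,.008,0]]])
pp=cv2.projectPoints(X,cv2.Rodrigues(Tc[:3,:3])[0],Tc[:3,3],p['K'],p['dist_coeffs'])[0][:,0,::-1]
print('wrist proj pad,tip (row,col)',pp)
im=p['img'][150:300,170:340,::-1];cv2.imwrite('pics/w1c.png',cv2.resize(im,None,fx=4,fy=4))
im=cv2.imread('pics/top1.png')[180:280,290:420];cv2.imwrite('pics/t1c.png',cv2.resize(im,None,fx=5,fy=5))
E
```

```text
[ 0.529  -0.1669  0.2414] [-0.5071  0.4191  1.5995 -0.      1.1214 -2.078 ] 3.65
top [[232.305  371.5983]
 [232.105  372.7239]
 [229.8668 385.3137]
 [233.6568 364.3507]]
side [[101.0048 340.8672]
 [ 98.1306 341.3278]
 [ 67.385  346.2558]
 [121.0394 337.7576]]
[[-0.0005  0.9635  0.2676 -0.0727]
 [-0.0006 -0.2676  0.9635 -0.1538]
 [ 1.      0.0003  0.0007 -0.0006]
 [ 0.      0.      0.      1.    ]] [-0.0463  0.      0.      0.      0.    ]
wrist proj pad,tip (row,col) [[203.2285 249.7435]
 [232.3895 251.1701]]
```

View pics/w1c.png

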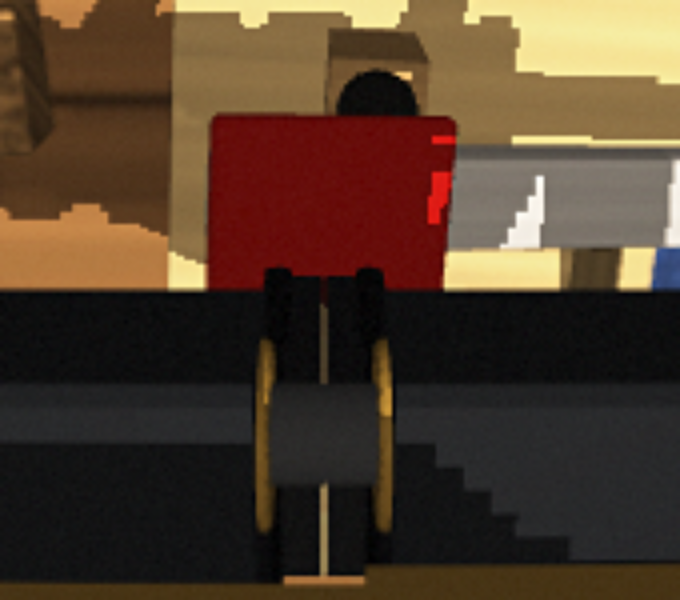

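View pics/t1c.png

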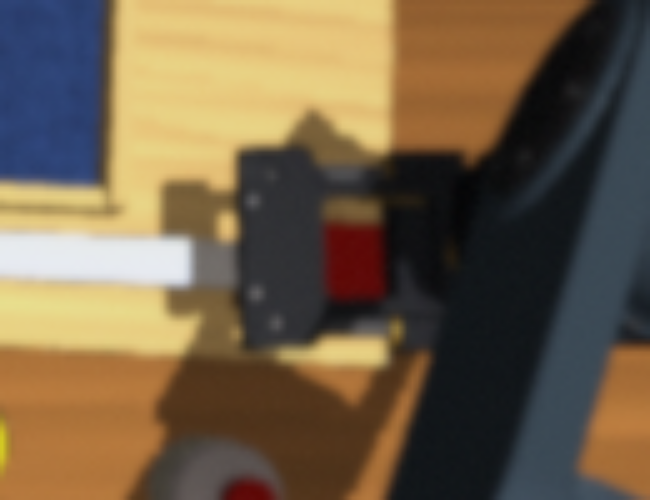

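```bash
python3 -m crank '[[[0,0,0,0,0.02,0,0],[0,0,0,0,0.02,0,0],[0,0,0,0,0.01,0,0],[0,0,0,0,0.01,0,0],[0,0,0,0,0.01,0,0]]]'; python3 -m crank '[[[0,0,0,0,0.01,0,0],[0,0,0,0,0.01,0,0],[0,0,0,0,0.01,0,0],[0,0,0,0,0.01,0,0],[0,0,0,0,0.005,0,0]]]'
python3 - <<'E'
from rig import robot
import cv2
p=robot.camera('side');cv2.imwrite('pics/s2c.png',cv2.resize(p['img'][60:260,160:400,::-1],None,fx=3,fy=3))
E
```

```text
time: 4.32
position: [0.5295, -0.1683, 0.1717]
tool_rot: [0.708, 0.001, 0.001, -0.706]
ft_force: [-1.3, -3.6, 5.1]
grip_width: 0.0003
time: 4.95
position: [0.53, -0.1687, 0.1265]
tool_rot: [0.708, 0.001, 0.001, -0.706]
ft_force: [-1.9, -3.0, 7.5]
grip_width: 0.0004
```

View pics/s2c.png

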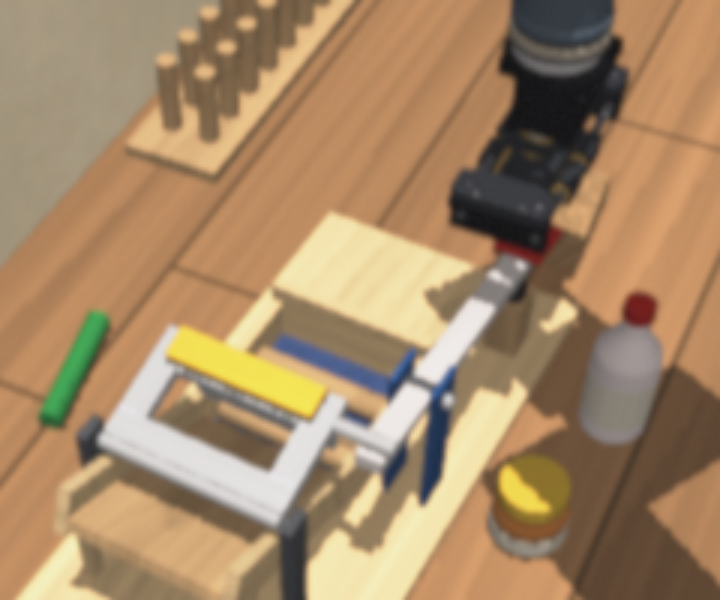

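The gate is up (yellow bar near (245,370) in the crop) and a dowel lies over the blue floor near (320,370). Now I'll press a little further and hold.

```bash
python3 -m crank '[[[0,0,0,0,0.005,0,0],[0,0,0,0,0.005,0,0],[0,0,0,0,0.002,0,0],[0,0,0,0,0,0,0],[0,0,0,0,0,0,0]]]'; python3 -m crank '[[[0,0,0,0,0,0,0],[0,0,0,0,0,0,0],[0,0,0,0,0,0,0],[0,0,0,0,0,0,0],[0,0,0,0,0,0,0]]]'
python3 - <<'E'
from rig import robot
import cv2,numpy as np
p=robot.camera('side');a=cv2.resize(p['img'][140:260,180:320,::-1],None,fx=4,fy=4);print([(round(d['conf'],2),np.round(d['at'])) for d in robot.spot_in(p,'dowel0')])
cv2.imwrite('pics/s3c.png',a)
p=robot.camera('top');print([(round(d['conf'],2),np.round(d['at'])) for d in robot.spot_in(p,'dowel0')]);cv2.imwrite('pics/t3c.png',cv2.resize(p['img'][140:260,180:380,::-1],None,fx=4,fy=4))
E
```

```text
time: 5.62
position: [0.53, -0.1679, 0.115]
tool_rot: [0.708, 0.001, 0.001, -0.706]
ft_force: [-1.0, -2.7, 7.9]
grip_width: 0.0005
time: 6.25
position: [0.53, -0.168, 0.1151]
tool_rot: [0.708, 0.001, 0.001, -0.706]
ft_force: [-0.2, -1.6, 7.0]
grip_width: 0.0008
[(0.85, array([180., 271.])), (0.78, array([203., 249.])), (0.59, array([180., 187.])), (0.59, array([343., 215.]))]
[(0.78, array([196., 303.])), (0.76, array([193., 281.])), (0.75, array([125., 274.])), (0.73, array([192., 273.])), (0.58, array([222., 148.]))]
```

View pics/s3c.png

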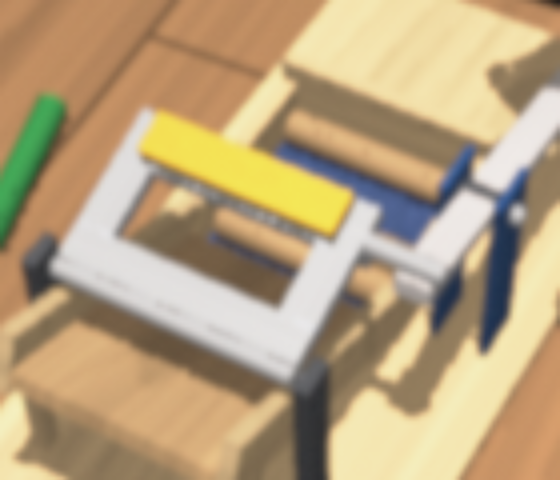

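View pics/t3c.png

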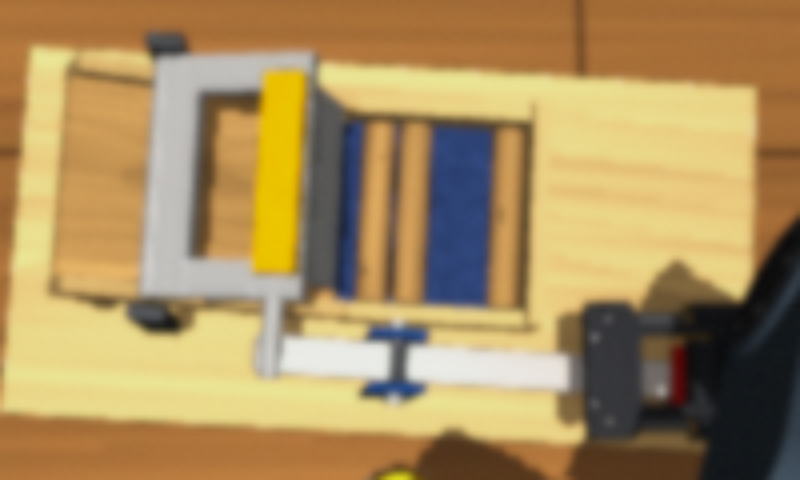

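All three dowels are in the tray (top crop columns 375, 413 and 507). I'll raise the lever slowly.

```bash
for i in 1; do python3 -m crank '[[[0,0,0,0,-0.004,0,0],[0,0,0,0,-0.005,0,0],[0,0,0,0,-0.005,0,0],[0,0,0,0,-0.005,0,0],[0,0,0,0,-0.005,0,0]]]'; done
python3 -m crank '[[[0,0,0,0,-0.005,0,0],[0,0,0,0,-0.005,0,0],[0,0,0,0,-0.005,0,0],[0,0,0,0,-0.005,0,0],[0,0,0,0,-0.005,0,0]]]'
python3 -m crank '[[[0,0,0,0,-0.004,0,0],[0,0,0,0,-0.004,0,0],[0,0,0,0,-0.004,0,0],[0,0,0,0,-0.004,0,0],[0,0,0,0,-0.004,0,0]]]'
```

```text
time: 7.08
position: [0.529, -0.1668, 0.1381]
tool_rot: [0.707, 0.0, 0.001, -0.707]
ft_force: [2.0, -2.5, 4.4]
grip_width: 0.0006
time: 7.7
position: [0.5274, -0.1655, 0.1624]
tool_rot: [-0.706, 0.001, 0.001, 0.708]
ft_force: [2.5, 3.0, 3.6]
grip_width: 0.0006
time: 8.32
position: [0.528, -0.1667, 0.1826]
tool_rot: [-0.707, 0.0, 0.0, 0.707]
ft_force: [0.5, 3.1, 2.6]
grip_width: 0.0003
```

```bash
python3 -m crank '[[[0,0,0,0,-0.003,0,0],[0,0,0,0,-0.003,0,0],[0,0,0,0,-0.003,0,0],[0,0,0,0,-0.004,0,0],[0,0,0,0,-0.005,0,0]]]'; python3 -m crank '[[[0,0,0,0,-0.01,0,0],[0,0,0,0,-0.02,0,0],[0,0,0,0,-0.03,0,0],[0,0,0,0,-0.03,0,0],[0,0,0,0,0,0,0]]]'; python3 -m crank '[[[0,0,0,0,0,0,0],[0,0,0,0,0,0,0],[0,0,0,0,0,0,0],[0,0,0,0,0,0,0],[0,0,0,0,0,0,0]]]'
python3 - <<'E'
from rig import robot
import cv2,numpy as np
p=robot.camera('side');cv2.imwrite('pics/s4.png',p['img'][:,:,::-1]);cv2.imwrite('pics/s4c.png',cv2.resize(p['img'][100:270,180:400,::-1],None,fx=3.5,fy=3.5))
p=robot.camera('top');cv2.imwrite('pics/t4.png',p['img'][:,:,::-1]);cv2.imwrite('pics/t4c.png',cv2.resize(p['img'][140:290,180:380,::-1],None,fx=4,fy=4))
for n in 'glue','sanding_block','wax_jar':print(n,[(round(d['conf'],2),np.round(d['at'])) for d in robot.spot_in(p,n)][:2])
E
```

```text
time: 8.95
position: [0.5284, -0.1669, 0.2007]
tool_rot: [0.707, -0.0, -0.0, -0.707]
ft_force: [0.2, -0.5, -1.1]
grip_width: 0.0001
time: 9.57
position: [0.53, -0.1675, 0.2936]
tool_rot: [0.708, 0.002, 0.002, -0.706]
ft_force: [0.5, -0.4, 0.5]
grip_width: 0.0003
time: 10.2
position: [0.5283, -0.1667, 0.2903]
tool_rot: [-0.707, 0.0, 0.0, 0.707]
ft_force: [-0.5, 0.3, 1.2]
grip_width: 0.0006
glue [(0.87, array([282., 331.]))]
sanding_block [(0.33, array([231., 306.]))]
wax_jar [(0.74, array([268., 282.])), (0.6, array([229., 306.]))]
```

View pics/s4c.png

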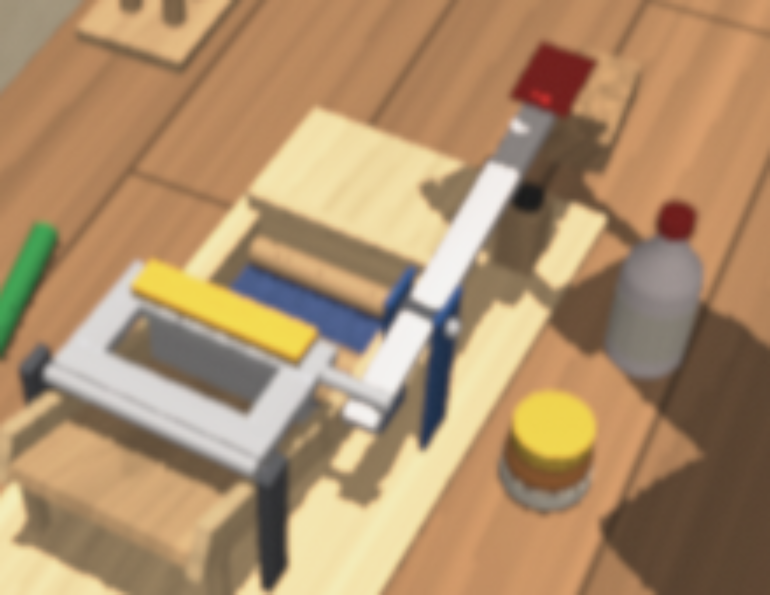

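View pics/t4c.png

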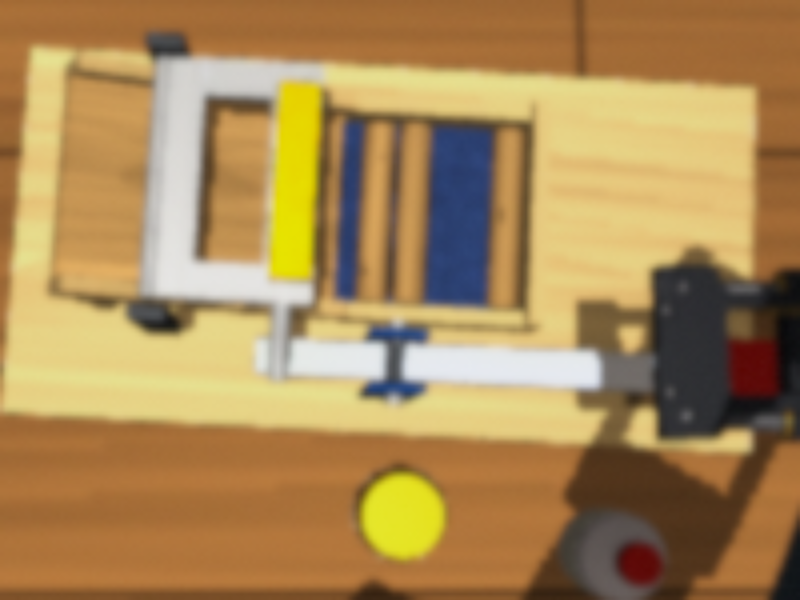

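```bash
python3 -c "
from rig import robot
robot.hand_in();print(robot.get_obs()['time'])"
```

```text
the job is handed in; nothing more can be done
the job is handed in; nothing more can be done
```

I pressed the red pad down with shut fingertips until the gate was up. I held it until all three dowels were in the tray, then let it rise at about 40 mm/s or slower and drew back clear. I handed in at about 10.4 s. No verdict is reported, so what follows rests on my last checks.

**What the last pictures showed:**
- **Gate and lever:** the gate looked closed and the lever was back up. I judged this from the pictures, not from measured joint angles.
- **Dowels:** all three lay in the tray, in the same places as in the picture taken before I let the lever up. The one nearest the ramp sits at about x = 47 mm in the chute's frame, above the 28 mm minimum.
- **Glue bottle and wax jar:** both were within about 3 pixels of their starting places in the top picture.
- **Contact:** the reading after drawing back was noise only (about 1 N), with the fingertips roughly 10 cm above the pad.

**One check failed:** in the last top picture the arm hid the sanding block, and the network's low-confidence hit there was not the block. The block does show in the last side picture, apparently where it started, but I judged that by eye.

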